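# Set the check source on the survey-meter bench

### The job

Set up the survey meter's daily constancy check: stand the largest vial upright in the cup of the parked carriage, fully down. Then squeeze the carriage's release lever, slide the carriage along its rail to the middle one of the three notches, and let go so that the pawl drops fully home in that notch. Feel for the notch gently, never forcing the carriage against the pawl, and leave the other things where they stand.

Things in the scene. Friction and masses are not known exactly. Their poses are not given: they have to be found in the camera images.
- check_jig: Constancy-check bench, fixed on the worktop: grey metal base 92 x 416 mm, top at z 12 mm, a steel guide rail along its y axis and a survey meter (top at z 71 mm) in a cradle at its +y end. Origin on the worktop under the middle of the length; x across (robot's side -x), y along the rail toward the meter.
- strip_nominal (a point): Nominal place (on check_jig, x -32, y -95, z 26 mm) of the middle notch of the steel index strip, on the top of its edge facing the rail. Along y the strip has a parking slot 42 mm long, then three notches 9.6 mm wide, 35 mm apart. It was clamped at calibration up to 9 mm off along y, which is not measured: feel for the notch. Pawl 8 mm wide; notches deeper than its 6 mm entry.
- carriage: Carriage on the rail, plate 52 x 112 mm, top at z 34 mm. Origin under its middle at z 0, axes as check_jig; slides only along y, origin at y -145 to -15 mm in the check_jig frame. Starts at -145 to -131, pawl in the parking slot. Pawl at nominal notches at -100, -65, -30 mm. Slides at 1.5 to 3 N with the pawl lifted; more than 25 N against the pawl damages it.
- cup_seat (a point): Centre of the floor of the white vial cup on the carriage: 34 mm toward +y from the carriage origin, 37 mm above the worktop; axes as carriage. Cup bore 32 mm, 12 mm deep, outside 41 mm (46 mm foot), rim at z 49 mm.
- grip_post (a point): Middle of the outer (+x) face of the fixed black grip post on the carriage: x 16, y -30, z 58 mm in its frame. Post 12 mm thick in x, y from -44 to -16, top at z 79 mm. At y -16 to -10 a finger stop sticks out 12 mm farther to +x, full height: a finger lying loosely beside the post can push the carriage to +y by it.
- lever_pad (a point): Middle of the outer (-x) face of the release lever's black pad: x -30, y -30, z 58 mm in the carriage frame at rest. Pad 8 mm thick, 30 mm wide (y), z 39 to 79 mm. Outer faces of pad and post are 46 mm apart at rest, 37.5 mm fully squeezed. Pinch both from above, fingers closing along x, fingertips not below z 37 mm.
- release_lever (a joint): Lever angle, rad: 0 = pawl fully home in slot or notch; about 0.08 = pawl resting on the plain edge between notches; 0.115 = fully squeezed, pawl clear. Vertical pivot 75 mm to +y of pad and pawl. Spring 5 N at the pad at 0, 8 N squeezed. Let go on the plain edge, the carriage can be pushed on with 4 to 7 N until the pawl drops by itself into the next notch and stops it dead.
- vial_3: The check-source vial, the largest of three glass vials: body 28 mm diameter (straight to about 33 mm height), 57 mm high with a crimped cap. Origin at the centre of its underside, z up. Grip it round the body, fingertips at least 14 mm above its underside so that they clear the cup rim. About 30 g.
- vial_2: Bystander glass vial, 22 mm diameter, 46 mm high, origin at the centre of its underside.
- vial_1: Bystander glass vial, 22 mm diameter, 46 mm high, origin at the centre of its underside.
- lead_pig_3: Bystander small lead pot with lid, 42 mm diameter, 78 mm high, origin at the centre of its underside.

How it is judged (in metres and radians):
On the way, in this order (a step that is already met when the one before it is completed fails the run):
1. the largest vial stands fully down in the cup, let go, with the carriage still parked (horizontal distance between vial_3 and cup_seat below 0.004 m and z of vial_3 in the frame of cup_seat below 0.003 m and angle between vial_3's own z axis and vertical below 0.12 rad and contact force between the fingers and vial_3 below 0.05 N and y of carriage in the frame of check_jig below -0.117 m), for 0.2 s.
2. the carriage is at the middle notch with the pawl home and the vial still in its cup (y of carriage in the frame of check_jig between -0.08 and -0.05 m and value of joint release_lever below 0.025 rad and horizontal distance between vial_3 and cup_seat below 0.004 m), for 0.2 s.
At the end, for the whole second after the job is handed in: The largest vial stands upright in the carriage cup (within 3 mm of its floor, 4 mm of its centre, 7 degrees); the carriage is at rest within 15 mm of the middle notch's nominal place with the lever below 0.025 rad, which only a pawl home in that notch allows (all of step 2 and linear speed of carriage below 0.005 m/s and z of vial_3 in the frame of cup_seat below 0.003 m and angle between vial_3's own z axis and vertical below 0.12 rad); the robot touches nothing.
It fails at once if the carriage was forced against the pawl (more than 25 N between pawl and index strip) (contact force between carriage and check_jig above 25 N).
It fails at once if the check vial was knocked over (angle between vial_3's own z axis and vertical above 0.6 rad).
It fails at once if another vial or the lead pot was moved more than 20 mm (distance of any of vial_2, vial_1, lead_pig_3 from where it was at the start of the episode above 0.02 m).
It also fails if it takes over 51 s, if anything falls off the work surface, if the arm or the gripper's body presses on something with over 40 N, if the wrist force passes 120 N, or if a joint passes its speed limit or range.

### The arm

A 6-joint arm with a two-finger parallel gripper is mounted at the origin on a cart in front of the work surface, level with it; the furniture and walls round the work are solid. World frame = base frame: x ahead of the robot, y to its left, z up, the work surface at z = 0. Lengths are in mm, angles in rad, forces in N, time in s.
With the tool pointing down it reaches from about 375 to 900 mm from the base axis. Payload 3.1 kg.
Tool frame: the origin (TCP) lies on the centre line of the jaws, within the pads' length; the fingertips stand 14 mm ahead of it and the grasp point (between the pads) lies 5 mm behind it; z points along the fingers, x is the direction in which the jaws open and shut, and the axes are right-handed (so a half turn about z gives the same grasp; the last joint's range is limited). The gripper opens to 85 mm and grips with 20 to 120 N. Pads are 22 mm wide; open, the fingers measure 114 mm over their backs; the gripper's body (76 mm by 85 mm) begins 54 mm behind the grasp point. The pads swing forward as they close: fully open they stand 13 mm farther back than shut.
Start: joints at [-1.353, 0.527, 1.433, -0, 1.181, -0.178], TCP at [241.563, -576.406, 245.31] pointing down, gripper open.
Joint ranges: [-3.08, 3.08], [-0.75, 2.2], [0.22, 2.44], [-1.43, 4.57], [0, 2.65], [-2.85, 2.85]. Speed limits (rad/s): [2.79, 2.79, 3.14, 3.14, 3.14, 3.14].

### API

Orientations are given as a unit quaternion [w, x, y, z].
In Python, from station import bot gives the robot as it stands.
- The arm moves only by the tool move_arm, never from a script. Its argument "commands" is a list of rows, each an object with "gripper": the closure in counts, from 0 (fully open) to 255 (shut); "travel": the shift along the tool's x, y, z in cm, a list of three; "angular": the turn, a rotation vector about the tool's x, y, z in rad, a list of three. A call has exactly 10 rows; each row is the pose to reach, as a shift and turn from the pose commanded when the call began, along the tool's axes at that moment; what a row does not reach only later rows make up. A row lasts 1/8 s, in which the tool goes at most 62.5 mm and 10.7 degrees, less where a joint would pass 70% of its speed; a pose out of reach is approached as far as the arm can. A call with a gripper value outside its range is refused whole. The fingers move at their own pace and stop on an object; "newtons" is the grip in N (left out, the last holds). Time passes only in rows, so rows that repeat a pose let the fingers close, or fill a call up. It gives the time, the measured TCP pose, the force and the opening at its end, in the units of the state.
- bot.state(): the state, without advancing time (a new reading comes with each control period).
- bot.read_camera(name): name is "side" or "top"; returns the picture (384x512x3 uint8, red, green, blue); there is no depth.
- bot.camera_model(name): a dict with "mtx" (3x3 intrinsics, pixels), "dist" ([k1, k2, p1, p2, k3] as OpenCV has them; the pictures are not rectified), "T" (4x4, takes a point from camera to world coordinates). Camera axes: x right, y down, z forward; pixel columns grow to the right and rows downward; lengths in mm; the calibration is good to about 2 mm. A picture is of the moment at which its call begins. camera_model takes no time and is no camera call.
- bot.hand_in(): hands the job in, once; it reports no verdict.
The state is a dict: "time": time; "q": joint angles; "qvel": joint speeds; "tau": joint torques, N m; "eef_pos": TCP position; "orientation": TCP orientation; "wrist_force": force on the tool from outside, world axes, zero at the start; "moment": the same for the moment, N m; "gripper_width": finger opening in mm.
Only numpy, scipy, OpenCV 4.12 (cv2) and the standard library are available. Lean on these libraries where they do the work, as an engineer would, in place of code of your own. Each camera call takes 0.05 s, during which the arm holds its last target.

## Working session

There is one attempt and no reset: what is moved stays moved. The work goes in short steps, Python scripts to look and compute and a tool call to move; the robot and the scene stay as the last step left them, time stands still between calls to the robot, and variables do not carry over. Pictures are saved under pics/ and viewed, and the job is handed in when it is done.

Besides the shell and the picture viewer there is one more tool, called after "Call:" by a JSON object that holds its "name" and its "arguments", one argument or row to a line. move_arm: Moves the arm, as the interface text tells. Its arguments: {"type":"object","properties":{"commands":{"type":"array"},"newtons":{"type":"number"}},"required":["commands"]}

```bash
ls; mkdir -p pics; python3 - <<'E'
from station import bot
import cv2
print(bot.state())
for n in ("side","top"):
    im=bot.read_camera(n); cv2.imwrite(f"pics/{n}0.png",im[:,:,::-1]); 
    m=bot.camera_model(n); print(n,m)
E
```

```text
pics
{'time': 0.0, 'q': array([-1.35250830e+00,  5.28476266e-01,  1.43392476e+00,  8.17175768e-06,
        1.18140028e+00, -1.78509211e-01]), 'qvel': array([-2.92691265e-04,  1.34845912e-03,  1.24973246e-03, -6.98359890e-04,
       -4.74268788e-04, -7.10239232e-05]), 'tau': array([-5.08620542e-04, -4.42353129e+01, -1.78022915e+01, -2.68082676e-04,
        8.42540700e-03, -4.26008157e-06]), 'eef_pos': array([ 241.41176118, -575.7371555 ,  244.32024461]), 'orientation': array([-7.67917475e-04,  8.32604905e-01, -5.53866277e-01, -7.93635576e-04]), 'wrist_force': array([-0.39987704,  0.39894081, -0.58681481]), 'moment': array([ 0.03442649,  0.01225413, -0.02164994]), 'gripper_width': 85.35137821870485}
side {'mtx': array([[499.83466748,   0.        , 249.27756591],
       [  0.        , 499.83466748, 189.59505451],
       [  0.        ,   0.        ,   1.        ]]), 'dist': array([0.02585349, 0.        , 0.        , 0.        , 0.        ]), 'T': array([[-9.45908056e-01, -1.94276848e-01,  2.59835440e-01,
         3.11469767e+02],
       [-3.23765526e-01,  5.13839817e-01, -7.94446051e-01,
         5.88473282e+02],
       [ 2.08286796e-02, -8.35598677e-01, -5.48945368e-01,
         5.76078292e+02],
       [ 0.00000000e+00,  0.00000000e+00,  0.00000000e+00,
         1.00000000e+00]])}
top {'mtx': array([[352.86584249,   0.        , 253.90954208],
       [  0.        , 352.86584249, 189.58356625],
       [  0.        ,   0.        ,   1.        ]]), 'dist': array([-0.05165047,  0.        ,  0.        ,  0.        ,  0.        ]), 'T': array([[-2.74416549e-02, -9.97897842e-01,  5.87098999e-02,
         4.93500506e+02],
       [-9.99488647e-01,  2.83549492e-02,  1.47797914e-02,
        -1.57529750e+02],
       [-1.64134382e-02, -5.82742965e-02, -9.98165670e-01,
         9.03705155e+02],
       [ 0.00000000e+00,  0.00000000e+00,  0.00000000e+00,
         1.00000000e+00]])}
```

View pics/side0.png

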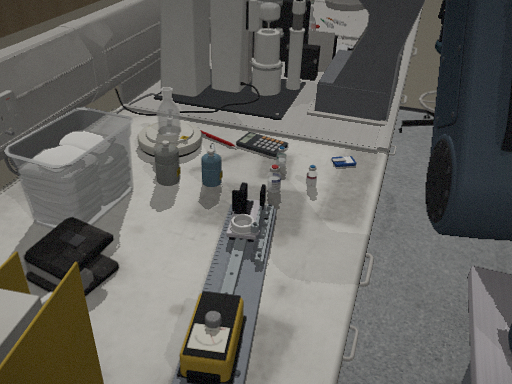

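View pics/top0.png

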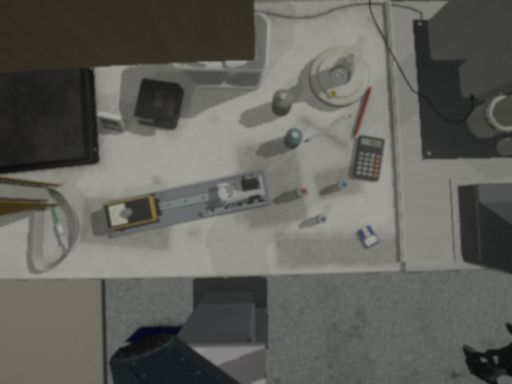

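```bash
python3 - <<'E'
import cv2
s=cv2.imread("pics/side0.png"); t=cv2.imread("pics/top0.png")
cv2.imwrite("pics/s0z.png",cv2.resize(s[130:280,190:350],None,fx=5,fy=5,interpolation=cv2.INTER_CUBIC)[:600*1,:])
cv2.imwrite("pics/s0z.png",cv2.resize(s[130:250,190:350],None,fx=5,fy=5,interpolation=cv2.INTER_CUBIC))
cv2.imwrite("pics/t0z.png",cv2.resize(t[120:250,95:360],None,fx=3,fy=3,interpolation=cv2.INTER_CUBIC))
E
```

```text
(no output)
```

View pics/s0z.png

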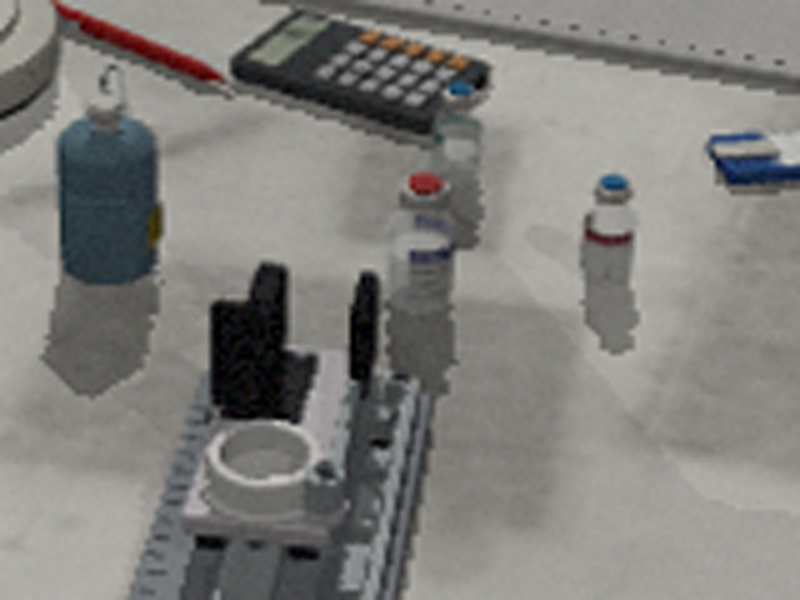

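View pics/t0z.png

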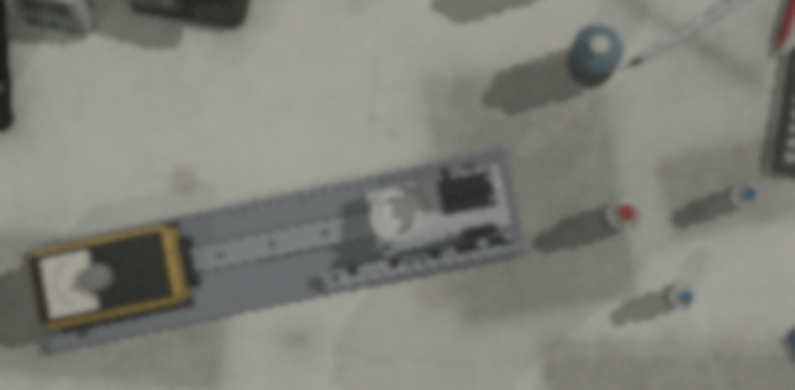

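```bash
cat > h.py <<'E'
import numpy as np, cv2
from station import bot
def ray(n,uv):
    m=bot.camera_model(n); p=cv2.undistortPoints(np.array([[uv]],float),m["mtx"],m["dist"])[0,0]
    T=m["T"]; return T[:3,3],T[:3,:3]@np.array([p[0],p[1],1.])
def onz(n,uv,z):
    o,d=ray(n,uv); return o+d*(z-o[2])/d[2]
def tri(a,b):
    o1,d1=ray("side",a); o2,d2=ray("top",b)
    A=np.c_[d1,-d2]; s=np.linalg.lstsq(A,o2-o1,rcond=None)[0]
    p,q=o1+d1*s[0],o2+d2*s[1]; return (p+q)/2,np.linalg.norm(p-q)
def proj(n,P):
    m=bot.camera_model(n); R=m["T"][:3,:3]; t=m["T"][:3,3]
    return cv2.projectPoints(np.atleast_2d(np.array(P,float)),cv2.Rodrigues(R.T)[0],-R.T@t,m["mtx"],m["dist"])[0][:,0]
E
python3 - <<'E'
from h import *
np.set_printoptions(precision=1,suppress=True)
s=cv2.imread("pics/side0.png"); t=cv2.imread("pics/top0.png")
def cents(im,lo,hi,roi):
    x0,y0,x1,y1=roi; h=cv2.cvtColor(im[y0:y1,x0:x1],cv2.COLOR_BGR2HSV)
    m=cv2.inRange(h,lo,hi)
    n,l,st,c=cv2.connectedComponentsWithStats(m)
    return [(c[i]+[x0,y0],st[i,4],st[i,:4]) for i in range(1,n) if st[i,4]>2]
red=((0,90,60),(10,255,255)); blu=((95,90,60),(120,255,255))
for nm,im,roi in (("side",s,(255,140,340,200)),("top",t,(290,170,360,230))):
    for c,k in ((red,'r'),(blu,'b')):
        for q in cents(im,*c,roi): print(nm,k,q[0],q[1], onz(nm,q[0],57 if k=='r' else 46))
# jig contour top
h=cv2.cvtColor(t,cv2.COLOR_BGR2HSV)
print(h[205,190],h[215,150],h[195,230],h[190,285],h[230,200])
# jig corners approx
C=np.array([(30,255),(45,350),(523,243),(505,152)])/3+[95,120]
P=[onz("top",c,12) for c in C]
for p in P: print(p)
for i in range(4): print(np.linalg.norm(P[i]-P[i-1]))
E
```

```text
side r [274.8 166.3] 20 [ 536.5 -263.1   57. ]
side b [281.4 147.1] 11 [ 551.3 -366.9   46. ]
side b [335.1 157.1] 9 [ 430.4 -365.    46. ]
side b [336.8 163.3] 21 [ 422.  -339.8   46. ]
side b [312.2 166.1] 12 [ 468.3 -309.9   46. ]
top r [303.4 190.6] 15 [ 537.5 -263.7   57. ]
[83 11 95] [30 24 53] [ 36  11 116] [ 30  16 109] [ 30  15 149]
[517.2 239.   12. ]
[436.  226.4  12. ]
[ 516.  -182.5   12. ]
[ 593.4 -169.6   12. ]
415.56108795932255
82.15160893869846
416.6040236596021
78.45956624149838
```

```bash
python3 - <<'E'
from h import *
np.set_printoptions(precision=1,suppress=True)
s=cv2.imread("pics/side0.png"); t=cv2.imread("pics/top0.png")
h=cv2.cvtColor(t,cv2.COLOR_BGR2HSV)
m=cv2.inRange(h,(60,5,40),(140,255,255)); m[:, :100]=0; m[:160]=0; m[240:]=0; m[:,280:]=0
v=cv2.cvtColor(m,cv2.COLOR_GRAY2BGR)[150:250,95:290]
a=cv2.resize(t[150:250,95:290],None,fx=4,fy=4,interpolation=cv2.INTER_NEAREST)
a=cv2.convertScaleAbs(a,alpha=1.5)
cv2.imwrite("pics/mask1.png",cv2.resize(v,None,fx=4,fy=2.9,interpolation=cv2.INTER_NEAREST))
cv2.imwrite("pics/t1.png",a)
a=cv2.resize(s[180:245,215:285],None,fx=9,fy=9,interpolation=cv2.INTER_CUBIC)
cv2.imwrite("pics/s1.png",a)
a=cv2.resize(t[165:225,195:275],None,fx=9,fy=9,interpolation=cv2.INTER_CUBIC)
cv2.imwrite("pics/t2.png",cv2.convertScaleAbs(a,alpha=1.5))
E
```

```text
(no output)
```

View pics/mask1.png

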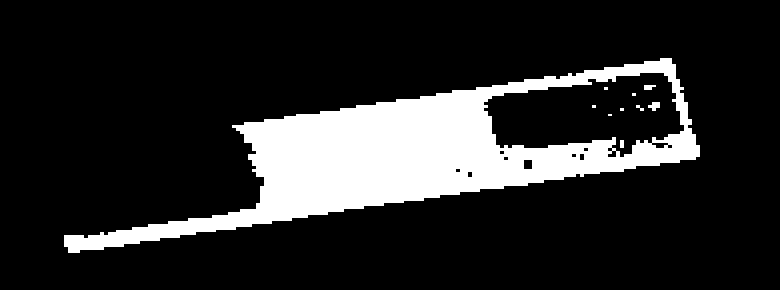

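View pics/t1.png

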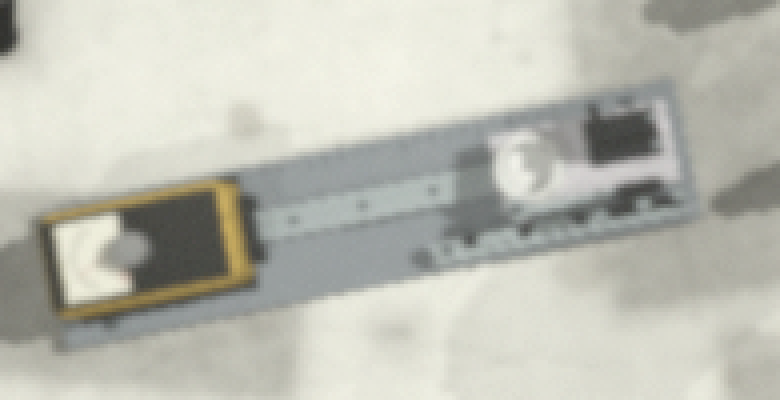

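View pics/s1.png

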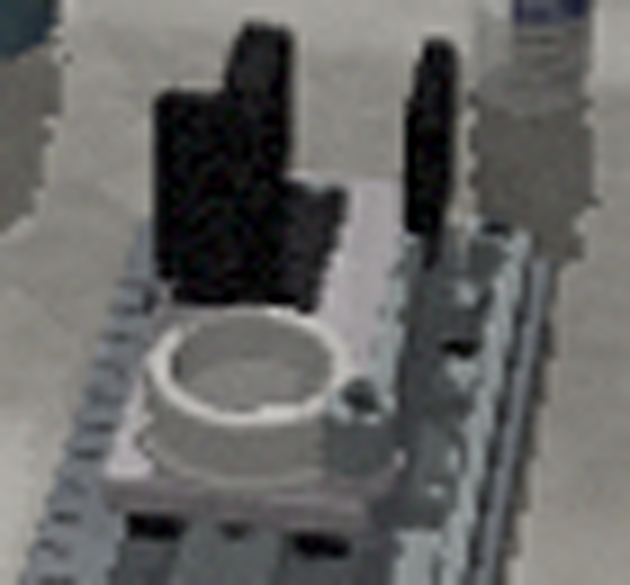

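View pics/t2.png

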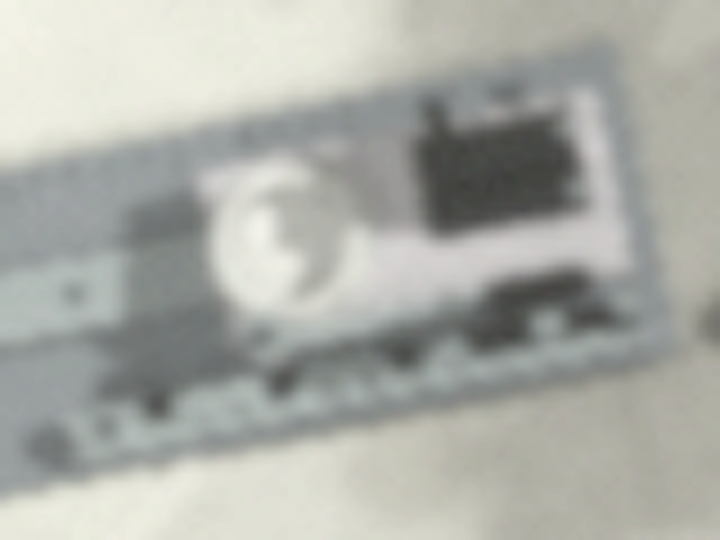

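```bash
python3 - <<'E'
from h import *
np.set_printoptions(precision=2,suppress=True)
t=cv2.imread("pics/top0.png")
h=cv2.cvtColor(t,cv2.COLOR_BGR2HSV)
m=cv2.inRange(h,(60,5,40),(140,255,255)); m[:, :100]=0; m[:160]=0; m[240:]=0; m[:,280:]=0
for nm,xs,f in (("low",range(115,262),lambda c:c.max()+.5),("up",range(165,260),lambda c:c.min()-.5)):
    P=np.array([onz("top",(x,f(np.flatnonzero(m[:,x]))),12)[:2] for x in xs],np.float32)
    l=cv2.fitLine(P,cv2.DIST_HUBER,0,.01,.01).ravel(); d=l[:2]*np.sign(l[1]); print(nm,d,l[2:],"yaw(y-axis from world y)",np.arctan2(-d[0],d[1]))
    n=np.array([d[1],-d[0]]); print("x-offset",n@l[2:])
for a,b in (((242.7,220.1),(226.0,191.0)),):
    print(tri(a,b),onz("side",a,49),onz("top",b,49))
E
```

```text
low [-0.18  0.98] [471.54  25.65] yaw(y-axis from world y) 0.17871341
x-offset 468.5876
up [-0.18  0.98] [573.26 -39.04] yaw(y-axis from world y) 0.17800793
x-offset 557.2879
(array([541.15, -77.32,  49.31]), np.float64(2.250539466249469)) [540.16 -77.9   49.  ] [542.25 -76.98  49.  ]
```

```bash
cat >> h.py <<'E'
from scipy.spatial.transform import Rotation as Ro
YAW=0.1783
def go(p,yaw=None,s=None):
    """travel (cm) and turn from present measured pose to world point p (mm), tool down, tool-x at world yaw"""
    s=s or bot.state(); w,x,y,z=s["orientation"]; R=Ro.from_quat([x,y,z,w])
    tr=R.inv().apply(np.array(p)-s["eef_pos"])/10
    cx=R.as_matrix()[:,0]; cur=np.arctan2(cx[1],cx[0])
    if yaw is None: yaw=cur
    M=np.c_[[np.cos(yaw),np.sin(yaw),0],[np.sin(yaw),-np.cos(yaw),0],[0,0,-1]]
    rv=(R.inv()*Ro.from_matrix(M)).as_rotvec()
    print("pos",s["eef_pos"].round(1),"yaw",round(cur,3),"travel",tr.round(2),"ang",rv.round(3),"t",s["time"],"w",s["gripper_width"],"F",s["wrist_force"].round(1))
E
python3 - <<'E'
from h import *
np.set_printoptions(precision=2,suppress=True)
o=np.array([541.2,-77.4,0]); ex=np.array([np.cos(YAW),np.sin(YAW),0]);ey=np.array([-np.sin(YAW),np.cos(YAW),0])
org=o-34*ey; print("carriage origin",org)
def C(x,y,z): return org+x*ex+y*ey+[0,0,z]
print("pivot",tri((254.6,222.9),(223.8,201.2)))
def loc(p): d=p-org; return d@ex,d@ey,p[2]
print(loc(tri((254.6,222.9),(223.8,201.2))[0]))
ps=[C(16,-44,79),C(16,-16,79),C(4,-16,79),C(28,-10,79),C(-30,-45,79),C(-30,-15,79),C(-22,-15,79),C(0,34,49),C(-32,-95+130,26),C(-26,56,34),C(26,56,34),C(-26,-56,34),C(26,-56,34)]
s=cv2.imread("pics/side0.png"); t=cv2.imread("pics/top0.png")
for n,im,(x0,y0,x1,y1) in (("side",s,(215,180,285,245)),("top",t,(195,165,275,225))):
    a=cv2.resize(im[y0:y1,x0:x1],None,fx=9,fy=9,interpolation=cv2.INTER_CUBIC); a=cv2.convertScaleAbs(a,alpha=1.4)
    for u in proj(n,ps): cv2.circle(a,tuple(int(v) for v in (u+.5-[x0,y0])*9),3,(0,0,255),-1)
    cv2.imwrite(f"pics/{n}_ov.png",a)
go([537,-263.4,150],YAW)
E
```

```text
carriage origin [ 547.23 -110.86    0.  ]
pivot (array([516.87, -71.69,  53.5 ]), np.float64(1.2960323846890132))
(np.float64(-22.930135896789373), np.float64(43.93854558044395), np.float64(53.500960967855406))
pos [ 241.4 -575.8  244.4] yaw -1.174 travel [-17.37 -39.33   9.49] ang [-0.    0.   -1.35] t 0.1 w 85.23613554888617 F [-0.5  0.3 -0.4]
```

View pics/side_ov.png

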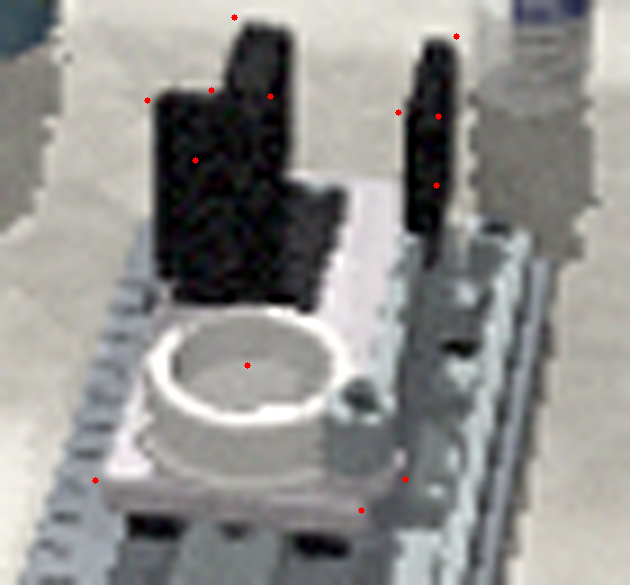

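View pics/top_ov.png

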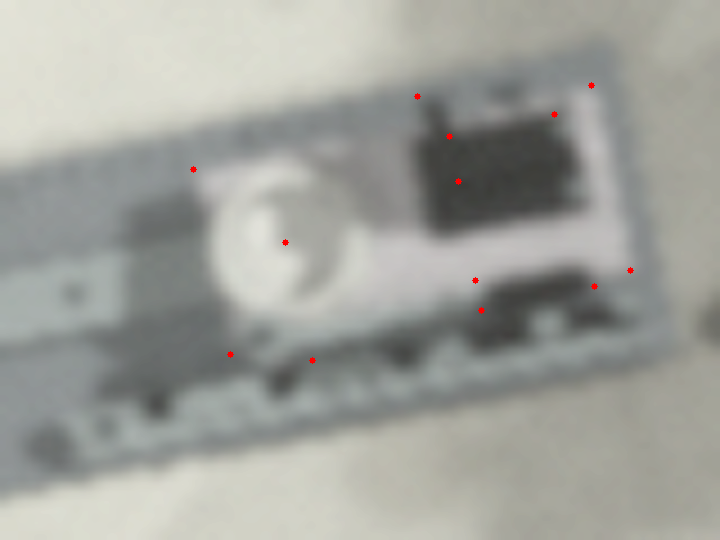

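```bash
python3 - <<'E'
from h import *
go([537,-263.4,150],YAW-np.pi/2)
E
```

```text
pos [ 241.4 -575.8  244.4] yaw -1.174 travel [-17.37 -39.33   9.49] ang [-0.     0.002  0.218] t 0.1 w 85.23613554888617 F [-0.5  0.3 -0.4]
```

Call:
{"name": "move_arm", "arguments": {
  "commands": [
    {"gripper": 60, "travel": [-1.5, -3.5, 0.8], "angular": [0, 0, 0.02]},
    {"gripper": 60, "travel": [-4, -9, 2.2], "angular": [0, 0, 0.05]},
    {"gripper": 60, "travel": [-6.5, -14.7, 3.5], "angular": [0, 0, 0.08]},
    {"gripper": 60, "travel": [-9, -20.4, 4.9], "angular": [0, 0, 0.11]},
    {"gripper": 60, "travel": [-11.5, -26, 6.3], "angular": [0, 0, 0.15]},
    {"gripper": 60, "travel": [-14, -31.7, 7.6], "angular": [0, 0, 0.18]},
    {"gripper": 60, "travel": [-16.4, -37, 9], "angular": [0, 0, 0.21]},
    {"gripper": 60, "travel": [-17.37, -39.33, 9.49], "angular": [0, 0, 0.218]},
    {"gripper": 60, "travel": [-17.37, -39.33, 9.49], "angular": [0, 0, 0.218]},
    {"gripper": 60, "travel": [-17.37, -39.33, 9.49], "angular": [0, 0, 0.218]}
  ],
  "newtons": 30
}}

```text
time: 1.35
eef_pos: [536.7, -264.6, 150.2]
orientation: [0.0, 0.767, -0.641, -0.0]
wrist_force: [0.3, -0.0, -0.1]
gripper_width: 65.5
```

```bash
python3 - <<'E'
from h import *
go([537,-263.4,33],YAW-np.pi/2)
E
```

```text
pos [ 536.7 -264.6  150.2] yaw -1.392 travel [-0.11 -0.06 11.72] ang [0.001 0.    0.001] t 1.35 w 65.48217734903055 F [ 0.3 -0.  -0.1]
```

Call:
{"name": "move_arm", "arguments": {
  "commands": [
    {"gripper": 60, "travel": [-0.1, -0.06, 1.5], "angular": [0, 0, 0]},
    {"gripper": 60, "travel": [-0.1, -0.06, 4], "angular": [0, 0, 0]},
    {"gripper": 60, "travel": [-0.1, -0.06, 6.5], "angular": [0, 0, 0]},
    {"gripper": 60, "travel": [-0.1, -0.06, 9], "angular": [0, 0, 0]},
    {"gripper": 60, "travel": [-0.1, -0.06, 11], "angular": [0, 0, 0]},
    {"gripper": 60, "travel": [-0.1, -0.06, 11.7], "angular": [0, 0, 0]},
    {"gripper": 110, "travel": [-0.1, -0.06, 11.7], "angular": [0, 0, 0]},
    {"gripper": 130, "travel": [-0.1, -0.06, 11.7], "angular": [0, 0, 0]},
    {"gripper": 150, "travel": [-0.1, -0.06, 11.7], "angular": [0, 0, 0]},
    {"gripper": 200, "travel": [-0.1, -0.06, 11.7], "angular": [0, 0, 0]}
  ],
  "newtons": 30
}}

```text
time: 2.6
eef_pos: [538.0, -263.4, 34.3]
orientation: [-0.0, 0.767, -0.641, 0.001]
wrist_force: [0.3, -0.1, 2.7]
gripper_width: 26.5
```

```bash
python3 - <<'E'
from h import *
s=bot.read_camera("side")[:,:,::-1]
cv2.imwrite("pics/s3.png",cv2.resize(s[90:240,180:360],None,fx=4,fy=4,interpolation=cv2.INTER_CUBIC))
go([541.2,-77.4,150],YAW-np.pi/2)
E
```

```text
pos [ 538.1 -263.4   34.3] yaw -1.392 travel [-18.23  -3.63 -11.59] ang [-0.001 -0.001  0.001] t 2.65 w 26.36593445193886 F [-1.1  0.5  3.7]
```

View pics/s3.png

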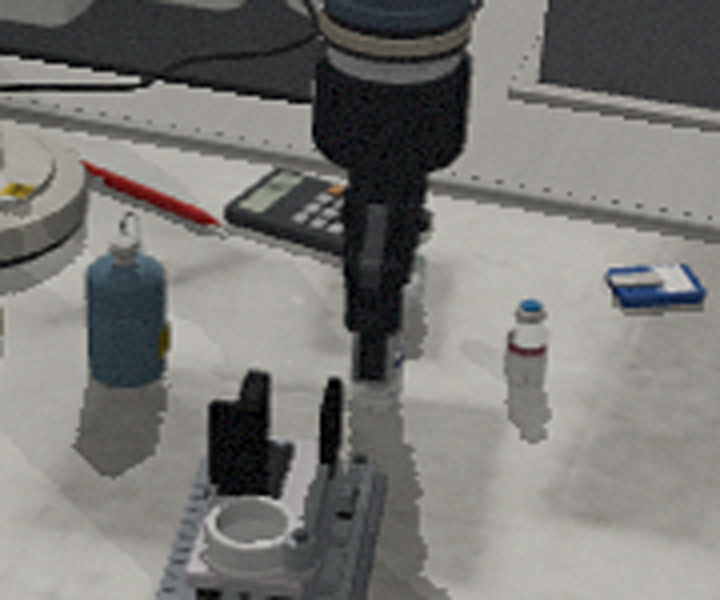

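```bash
python3 - <<'E'
from h import *
o,d=ray("side",(180+370/4-.4,90+380/4-.4))
for y in (-250,-240,-235):
    print(o+d*(y-o[1])/d[1])
print(bot.state()["wrist_force"],bot.state()["gripper_width"])
E
```

```text
[ 536.53049505 -250.           20.45708383]
[ 533.84632213 -240.           27.08366597]
[ 532.50423567 -235.           30.39695705]
[-1.09003593  0.45319111  3.67934076] 26.36593445193886
```

Call:
{"name": "move_arm", "arguments": {
  "commands": [
    {"gripper": 200, "travel": [0, 0, -1.5], "angular": [0, 0, 0]},
    {"gripper": 200, "travel": [0, 0, -5], "angular": [0, 0, 0]},
    {"gripper": 200, "travel": [-0.5, -0.1, -9], "angular": [0, 0, 0]},
    {"gripper": 200, "travel": [-3, -0.6, -11.59], "angular": [0, 0, 0]},
    {"gripper": 200, "travel": [-7, -1.4, -11.59], "angular": [0, 0, 0]},
    {"gripper": 200, "travel": [-11, -2.2, -11.59], "angular": [0, 0, 0]},
    {"gripper": 200, "travel": [-15, -3, -11.59], "angular": [0, 0, 0]},
    {"gripper": 200, "travel": [-17.5, -3.5, -11.59], "angular": [0, 0, 0]},
    {"gripper": 200, "travel": [-18.23, -3.63, -11.59], "angular": [0, 0, 0]},
    {"gripper": 200, "travel": [-18.23, -3.63, -11.59], "angular": [0, 0, 0]}
  ]
}}

```text
time: 3.9
eef_pos: [541.1, -77.4, 149.8]
orientation: [0.0, 0.768, -0.641, 0.0]
wrist_force: [0.8, 0.0, -0.4]
gripper_width: 26.3
```

```bash
python3 - <<'E'
from h import *
s=bot.read_camera("side")[:,:,::-1]
t=bot.read_camera("top")[:,:,::-1]
cv2.imwrite("pics/s4.png",cv2.resize(s[130:250,180:310],None,fx=5,fy=5,interpolation=cv2.INTER_CUBIC))
cv2.imwrite("pics/t4.png",cv2.resize(t[140:240,160:290],None,fx=5,fy=5,interpolation=cv2.INTER_CUBIC))
go([541.2,-77.4,88],YAW-np.pi/2)
E
```

```text
pos [541.3 -78.3 149.6] yaw -1.393 travel [-0.1  -0.01  6.16] ang [-0.001 -0.001 -0.   ] t 4.0 w 26.28755445469937 F [ 0.1 -0.8 -0.4]
```

View pics/s4.png

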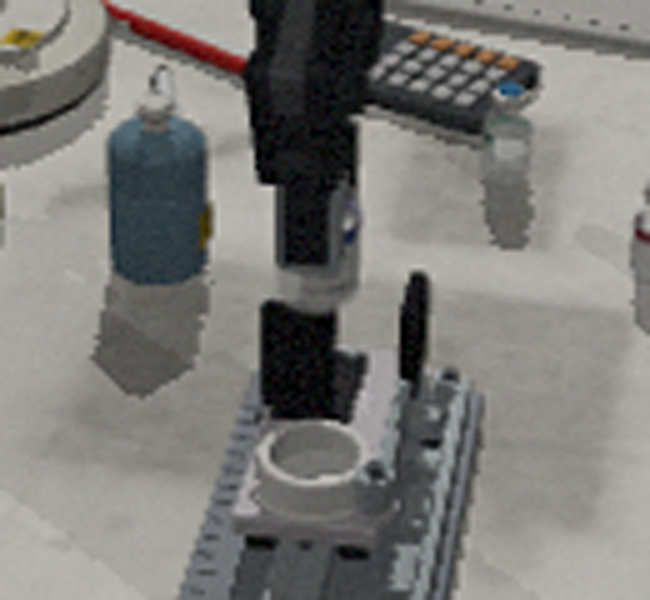

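View pics/t4.png

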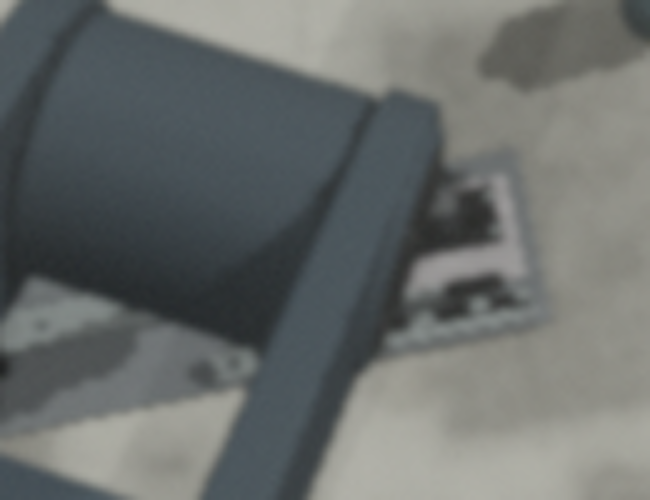

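```bash
python3 - <<'E'
from h import *
print((proj("side",[[541.3,-78.3,116],[541.3,-78.3,126],[541.2,-77.4,49]])+.5-[180,130])*5)
o,d=ray("side",(180+318/5-.5,130+290/5-.5))
for z in (116,120,124): print(onz("side",(180+318/5-.5,130+290/5-.5),z))
s=cv2.imread("pics/s4.png"); cv2.imwrite("pics/s4z.png",cv2.resize(s[150:550,200:450],None,fx=1.5,fy=1.5)); cv2.imwrite("pics/s4z.png",cv2.resize(s[240:320,240:400],None,fx=5,fy=5))
E
```

```text
[[315.93240548 292.09151148]
 [316.33829245 267.07148335]
 [312.74922822 453.17564038]]
[541.07908488 -79.7638753  116.        ]
[539.08282188 -73.95410623 120.        ]
[537.08655888 -68.14433717 124.        ]
```

View pics/s4z.png

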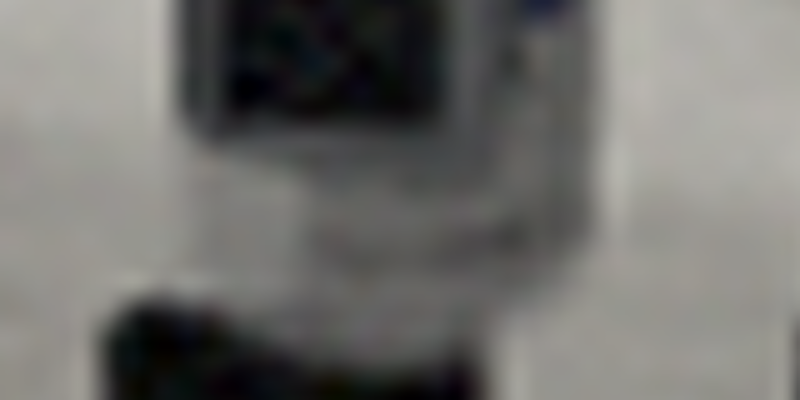

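```bash
python3 - <<'E'
from h import *
go([540.8,-77.6,79],YAW-np.pi/2)
go([540.8,-77.6,79],YAW-np.pi/2)
print(bot.state()["qvel"])
E
```

```text
pos [541.3 -78.3 149.6] yaw -1.393 travel [-0.08  0.04  7.06] ang [-0.001 -0.001 -0.   ] t 4.0 w 26.28755445469937 F [ 0.1 -0.8 -0.4]
pos [541.3 -78.3 149.6] yaw -1.393 travel [-0.08  0.04  7.06] ang [-0.001 -0.001 -0.   ] t 4.0 w 26.28755445469937 F [ 0.1 -0.8 -0.4]
[-0.00642984  0.00581619 -0.00098715  0.00427125  0.00014576  0.00208296]
```

Call:
{"name": "move_arm", "arguments": {
  "commands": [
    {"gripper": 200, "travel": [-0.04, 0.03, 1.2], "angular": [0, 0, 0]},
    {"gripper": 200, "travel": [-0.04, 0.03, 3], "angular": [0, 0, 0]},
    {"gripper": 200, "travel": [-0.04, 0.03, 4.6], "angular": [0, 0, 0]},
    {"gripper": 200, "travel": [-0.04, 0.03, 5.6], "angular": [0, 0, 0]},
    {"gripper": 200, "travel": [-0.04, 0.03, 6], "angular": [0, 0, 0]},
    {"gripper": 200, "travel": [-0.04, 0.03, 6.3], "angular": [0, 0, 0]},
    {"gripper": 200, "travel": [-0.04, 0.03, 6.6], "angular": [0, 0, 0]},
    {"gripper": 200, "travel": [-0.04, 0.03, 6.8], "angular": [0, 0, 0]},
    {"gripper": 200, "travel": [-0.04, 0.03, 7], "angular": [0, 0, 0]},
    {"gripper": 200, "travel": [-0.04, 0.03, 7.06], "angular": [0, 0, 0]}
  ]
}}

```text
time: 5.25
eef_pos: [540.5, -76.9, 78.7]
orientation: [-0.0, 0.767, -0.641, 0.0]
wrist_force: [-0.6, 0.3, 0.3]
gripper_width: 26.2
```

```bash
python3 - <<'E'
from h import *
s=bot.read_camera("side")[:,:,::-1]
cv2.imwrite("pics/s5.png",cv2.resize(s[150:250,190:300],None,fx=6,fy=6,interpolation=cv2.INTER_CUBIC))
go([540.8,-77.6,72.5],YAW-np.pi/2)
print(bot.state()["moment"])
E
```

```text
pos [540.5 -76.9  78.7] yaw -1.392 travel [ 0.08 -0.02  0.62] ang [0.    0.    0.001] t 5.3 w 26.228943075552593 F [0.1 0.3 0. ]
[-0.010948    0.03823356  0.00011286]
```

View pics/s5.png

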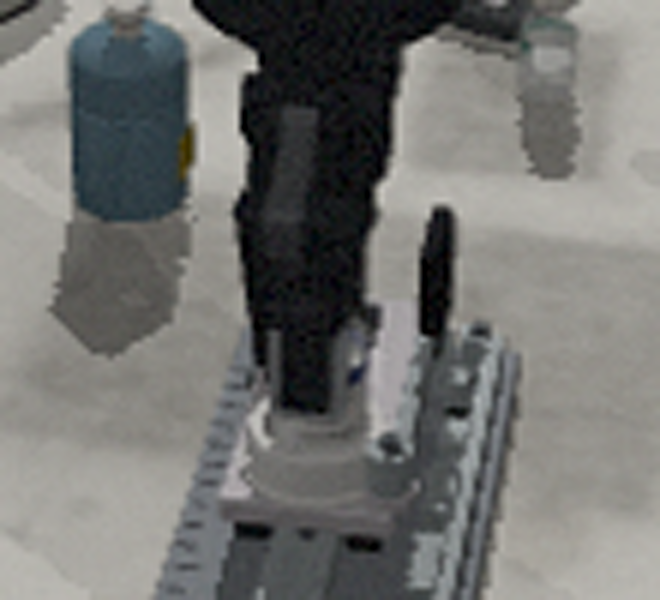

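Call:
{"name": "move_arm", "arguments": {
  "commands": [
    {"gripper": 200, "travel": [0.03, 0, 0.1], "angular": [0, 0, 0]},
    {"gripper": 200, "travel": [0.03, 0, 0.2], "angular": [0, 0, 0]},
    {"gripper": 200, "travel": [0.03, 0, 0.3], "angular": [0, 0, 0]},
    {"gripper": 200, "travel": [0.03, 0, 0.4], "angular": [0, 0, 0]},
    {"gripper": 200, "travel": [0.03, 0, 0.5], "angular": [0, 0, 0]},
    {"gripper": 200, "travel": [0.03, 0, 0.6], "angular": [0, 0, 0]},
    {"gripper": 200, "travel": [0.03, 0, 0.66], "angular": [0, 0, 0]},
    {"gripper": 200, "travel": [0.03, 0, 0.72], "angular": [0, 0, 0]},
    {"gripper": 200, "travel": [0.03, 0, 0.76], "angular": [0, 0, 0]},
    {"gripper": 200, "travel": [0.03, 0, 0.76], "angular": [0, 0, 0]}
  ]
}}

```text
time: 6.55
eef_pos: [540.6, -77.2, 71.3]
orientation: [-0.0, 0.767, -0.641, 0.0]
wrist_force: [-0.7, 0.4, 2.7]
gripper_width: 26.3
```

Call:
{"name": "move_arm", "arguments": {
  "commands": [
    {"gripper": 170, "travel": [0, 0, 0], "angular": [0, 0, 0]},
    {"gripper": 150, "travel": [0, 0, 0], "angular": [0, 0, 0]},
    {"gripper": 135, "travel": [0, 0, 0], "angular": [0, 0, 0]},
    {"gripper": 130, "travel": [0, 0, 0], "angular": [0, 0, 0]},
    {"gripper": 130, "travel": [0, 0, 0], "angular": [0, 0, 0]},
    {"gripper": 130, "travel": [0, 0, -0.5], "angular": [0, 0, 0]},
    {"gripper": 130, "travel": [0, 0, -2], "angular": [0, 0, 0]},
    {"gripper": 130, "travel": [0, 0, -4.5], "angular": [0, 0, 0]},
    {"gripper": 130, "travel": [0, 0, -7], "angular": [0, 0, 0]},
    {"gripper": 130, "travel": [0, 0, -8], "angular": [0, 0, 0]}
  ]
}}

```text
time: 7.8
eef_pos: [541.6, -77.5, 153.5]
orientation: [-0.001, 0.767, -0.641, 0.002]
wrist_force: [0.6, -1.0, 0.3]
gripper_width: 41.9
```

```bash
python3 - <<'E'
from h import *
s=bot.read_camera("side")[:,:,::-1]
cv2.imwrite("pics/s6.png",cv2.resize(s[150:250,190:300],None,fx=6,fy=6,interpolation=cv2.INTER_CUBIC))
h=cv2.cvtColor(s[190:235,220:270],cv2.COLOR_BGR2HSV); ys,xs=np.nonzero(cv2.inRange(h,(0,90,60),(10,255,255)))
print(len(xs)); 
if len(xs): c=(xs.mean()+220,ys.mean()+190); print(c,onz("side",c,94))
go([540.8,-77.6,150],YAW)
E
```

```text
26
(np.float64(242.84615384615384), np.float64(199.26923076923077)) [540.19083436 -76.88214118  94.        ]
pos [541.8 -77.6 153.9] yaw -1.392 travel [-0.02  0.1   0.38] ang [-1.00e-03 -5.00e-03 -1.57e+00] t 7.85 w 41.968910053512914 F [-0.5 -0.3  0.6]
```

View pics/s6.png

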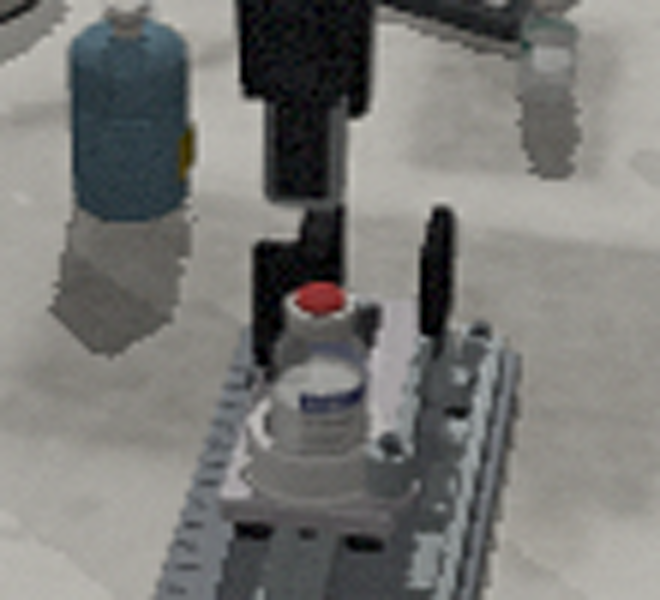

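```bash
cat >> h.py <<'E'
ex=np.array([np.cos(YAW),np.sin(YAW),0]);ey=np.array([-np.sin(YAW),np.cos(YAW),0])
ORG=np.array([540.9,-77.2,0])-34*ey   # parked carriage origin
def car(x,y,z): return ORG+x*ex+y*ey+[0,0,z]
def loc(p): d=np.array(p)-ORG; return np.array([d@ex,d@ey,p[2]]).round(1)
E
python3 - <<'E'
from h import *
print(ORG,car(-2.75,-30,62)); go(car(-2.75,-30,150),YAW)
E
```

```text
[ 546.93013056 -110.66098512    0.        ] [ 549.54443079 -140.67311491   62.        ]
pos [541.8 -77.6 153.9] yaw -1.392 travel [6.35 0.36 0.4 ] ang [-1.00e-03 -5.00e-03 -1.57e+00] t 7.85 w 41.968910053512914 F [-0.5 -0.3  0.6]
```

Call:
{"name": "move_arm", "arguments": {
  "commands": [
    {"gripper": 60, "travel": [0.5, 0, 0], "angular": [0, 0, -0.15]},
    {"gripper": 0, "travel": [1.5, 0.1, 0], "angular": [0, 0, -0.33]},
    {"gripper": 0, "travel": [2.5, 0.1, 0], "angular": [0, 0, -0.51]},
    {"gripper": 0, "travel": [3.5, 0.2, 0], "angular": [0, 0, -0.69]},
    {"gripper": 0, "travel": [4.5, 0.2, 0], "angular": [0, 0, -0.87]},
    {"gripper": 0, "travel": [5.5, 0.3, 0], "angular": [0, 0, -1.05]},
    {"gripper": 0, "travel": [6, 0.36, 0], "angular": [0, 0, -1.23]},
    {"gripper": 0, "travel": [6.35, 0.36, 0.4], "angular": [0, 0, -1.41]},
    {"gripper": 0, "travel": [6.35, 0.36, 0.4], "angular": [0, 0, -1.57]},
    {"gripper": 0, "travel": [6.35, 0.36, 0.4], "angular": [0, 0, -1.57]}
  ]
}}

```text
time: 9.1
eef_pos: [547.9, -140.2, 146.5]
orientation: [-0.0, 0.996, 0.088, -0.001]
wrist_force: [0.5, 0.3, -0.6]
gripper_width: 85.2
```

```bash
python3 - <<'E'
from h import *
s=bot.read_camera("side")[:,:,::-1]
cv2.imwrite("pics/s7.png",cv2.resize(s[120:250,190:300],None,fx=4.5,fy=4.5,interpolation=cv2.INTER_CUBIC))
go(car(-2.75,-30,62),YAW)
E
```

```text
pos [ 547.9 -140.2  146.6] yaw 0.175 travel [0.16 0.08 8.46] ang [-0.001  0.001 -0.003] t 9.15 w 85.15794757771012 F [-0.7 -0.6 -0.1]
```

View pics/s7.png

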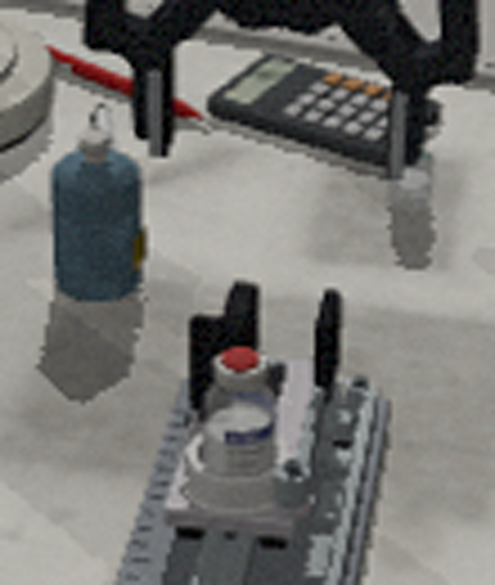

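Call:
{"name": "move_arm", "arguments": {
  "commands": [
    {"gripper": 0, "travel": [0.1, 0.05, 1.2], "angular": [0, 0, 0]},
    {"gripper": 0, "travel": [0.16, 0.05, 3.2], "angular": [0, 0, 0]},
    {"gripper": 0, "travel": [0.16, 0.05, 5.2], "angular": [0, 0, 0]},
    {"gripper": 0, "travel": [0.16, 0.05, 7], "angular": [0, 0, 0]},
    {"gripper": 0, "travel": [0.16, 0.05, 8], "angular": [0, 0, 0]},
    {"gripper": 20, "travel": [0.16, 0.05, 8.4], "angular": [0, 0, 0]},
    {"gripper": 40, "travel": [0.16, 0.05, 8.4], "angular": [0, 0, 0]},
    {"gripper": 55, "travel": [0.16, 0.05, 8.4], "angular": [0, 0, 0]},
    {"gripper": 75, "travel": [0.16, 0.05, 8.4], "angular": [0, 0, 0]},
    {"gripper": 80, "travel": [0.16, 0.05, 8.4], "angular": [0, 0, 0]}
  ],
  "newtons": 25
}}

```text
time: 10.4
eef_pos: [550.2, -140.6, 63.5]
orientation: [0.0, 0.996, 0.089, 0.0]
wrist_force: [-0.3, -0.0, 0.2]
gripper_width: 58.7
```

```bash
python3 - <<'E'
from h import *
s=bot.read_camera("side")[:,:,::-1]
cv2.imwrite("pics/s8.png",cv2.resize(s[120:250,190:300],None,fx=4.5,fy=4.5,interpolation=cv2.INTER_CUBIC))
go(car(-2.75,-30,62),YAW); print(loc(bot.state()["eef_pos"]))
E
```

```text
pos [ 550.2 -140.6   63.4] yaw 0.178 travel [-0.06 -0.01  0.14] ang [ 0.    -0.001 -0.   ] t 10.45 w 58.41015319204156 F [ 0.7 -0.1 -0.1]
[ -2.1 -30.1  63.4]
```

View pics/s8.png

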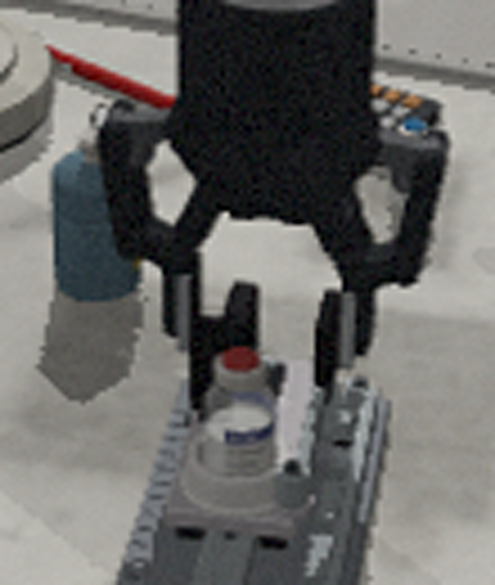

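Call:
{"name": "move_arm", "arguments": {
  "commands": [
    {"gripper": 90, "travel": [-0.05, 0, 0.1], "angular": [0, 0, 0]},
    {"gripper": 96, "travel": [-0.05, 0, 0.1], "angular": [0, 0, 0]},
    {"gripper": 102, "travel": [-0.05, 0, 0.1], "angular": [0, 0, 0]},
    {"gripper": 108, "travel": [-0.05, 0, 0.1], "angular": [0, 0, 0]},
    {"gripper": 114, "travel": [-0.05, 0, 0.1], "angular": [0, 0, 0]},
    {"gripper": 118, "travel": [-0.05, 0, 0.1], "angular": [0, 0, 0]},
    {"gripper": 122, "travel": [-0.05, 0, 0.1], "angular": [0, 0, 0]},
    {"gripper": 126, "travel": [-0.05, 0, 0.1], "angular": [0, 0, 0]},
    {"gripper": 130, "travel": [-0.05, 0, 0.1], "angular": [0, 0, 0]},
    {"gripper": 130, "travel": [-0.05, 0, 0.1], "angular": [0, 0, 0]}
  ],
  "newtons": 25
}}

```text
time: 11.7
eef_pos: [546.9, -140.5, 62.1]
orientation: [-0.001, 0.996, 0.09, -0.003]
wrist_force: [-6.0, -1.8, 5.0]
gripper_width: 42.1
```

Call:
{"name": "move_arm", "arguments": {
  "commands": [
    {"gripper": 133, "travel": [0, 0, 0], "angular": [0, 0, 0]},
    {"gripper": 136, "travel": [0, 0, 0], "angular": [0, 0, 0]},
    {"gripper": 139, "travel": [0, 0, 0], "angular": [0, 0, 0]},
    {"gripper": 142, "travel": [0, 0, 0], "angular": [0, 0, 0]},
    {"gripper": 145, "travel": [0, 0, 0], "angular": [0, 0, 0]},
    {"gripper": 148, "travel": [0, 0, 0], "angular": [0, 0, 0]},
    {"gripper": 151, "travel": [0, 0, 0], "angular": [0, 0, 0]},
    {"gripper": 155, "travel": [0, 0, 0], "angular": [0, 0, 0]},
    {"gripper": 160, "travel": [0, 0, 0], "angular": [0, 0, 0]},
    {"gripper": 160, "travel": [0, 0, 0], "angular": [0, 0, 0]}
  ]
}}

```text
time: 12.95
eef_pos: [549.0, -140.5, 62.7]
orientation: [-0.0, 0.996, 0.09, -0.001]
wrist_force: [-2.4, 0.4, 5.8]
gripper_width: 37.4
```

```bash
python3 - <<'E'
from h import *
s=bot.read_camera("side")[:,:,::-1]
cv2.imwrite("pics/s9.png",cv2.resize(s[120:250,190:300],None,fx=4.5,fy=4.5,interpolation=cv2.INTER_CUBIC))
go(car(-2.75,30,62),YAW); print(loc(bot.state()["eef_pos"]))
E
```

```text
pos [ 549.  -140.4   62.7] yaw 0.18 travel [ 0.06 -5.96  0.07] ang [-0.     0.001  0.001] t 13.0 w 37.310051121873045 F [-2.6 -0.7  5.1]
[ -3.3 -29.6  62.7]
```

View pics/s9.png

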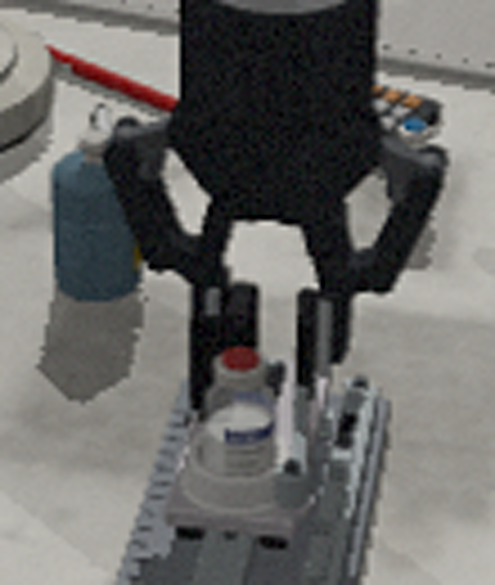

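Call:
{"name": "move_arm", "arguments": {
  "commands": [
    {"gripper": 160, "travel": [0, -0.1, 0], "angular": [0, 0, 0]},
    {"gripper": 160, "travel": [0, -0.3, 0], "angular": [0, 0, 0]},
    {"gripper": 160, "travel": [0, -0.5, 0], "angular": [0, 0, 0]},
    {"gripper": 160, "travel": [0, -0.75, 0], "angular": [0, 0, 0]},
    {"gripper": 160, "travel": [0, -1, 0], "angular": [0, 0, 0]},
    {"gripper": 160, "travel": [0, -1.25, 0], "angular": [0, 0, 0]},
    {"gripper": 160, "travel": [0, -1.5, 0], "angular": [0, 0, 0]},
    {"gripper": 160, "travel": [0, -1.7, 0], "angular": [0, 0, 0]},
    {"gripper": 160, "travel": [0, -1.9, 0], "angular": [0, 0, 0]},
    {"gripper": 160, "travel": [0, -2, 0], "angular": [0, 0, 0]}
  ]
}}

```text
time: 14.25
eef_pos: [545.6, -121.3, 62.7]
orientation: [0.0, 0.996, 0.09, -0.0]
wrist_force: [-3.1, -1.8, 5.0]
gripper_width: 37.5
```

Call:
{"name": "move_arm", "arguments": {
  "commands": [
    {"gripper": 160, "travel": [0, -0.2, 0], "angular": [0, 0, 0]},
    {"gripper": 160, "travel": [0, -0.4, 0], "angular": [0, 0, 0]},
    {"gripper": 160, "travel": [0, -0.6, 0], "angular": [0, 0, 0]},
    {"gripper": 160, "travel": [0, -0.8, 0], "angular": [0, 0, 0]},
    {"gripper": 160, "travel": [0, -1, 0], "angular": [0, 0, 0]},
    {"gripper": 160, "travel": [0, -1.2, 0], "angular": [0, 0, 0]},
    {"gripper": 160, "travel": [0, -1.4, 0], "angular": [0, 0, 0]},
    {"gripper": 160, "travel": [0, -1.6, 0], "angular": [0, 0, 0]},
    {"gripper": 160, "travel": [0, -1.8, 0], "angular": [0, 0, 0]},
    {"gripper": 160, "travel": [0, -2, 0], "angular": [0, 0, 0]}
  ]
}}

```text
time: 15.5
eef_pos: [542.1, -101.6, 62.7]
orientation: [0.0, 0.996, 0.09, -0.0]
wrist_force: [-2.8, -1.6, 4.4]
gripper_width: 37.1
```

Call:
{"name": "move_arm", "arguments": {
  "commands": [
    {"gripper": 160, "travel": [0, -0.2, 0], "angular": [0, 0, 0]},
    {"gripper": 160, "travel": [0, -0.4, 0], "angular": [0, 0, 0]},
    {"gripper": 160, "travel": [0, -0.6, 0], "angular": [0, 0, 0]},
    {"gripper": 160, "travel": [0, -0.8, 0], "angular": [0, 0, 0]},
    {"gripper": 160, "travel": [0, -1, 0], "angular": [0, 0, 0]},
    {"gripper": 160, "travel": [0, -1.2, 0], "angular": [0, 0, 0]},
    {"gripper": 160, "travel": [0, -1.4, 0], "angular": [0, 0, 0]},
    {"gripper": 160, "travel": [0, -1.6, 0], "angular": [0, 0, 0]},
    {"gripper": 160, "travel": [0, -1.8, 0], "angular": [0, 0, 0]},
    {"gripper": 160, "travel": [0, -1.8, 0], "angular": [0, 0, 0]}
  ]
}}

```text
time: 16.75
eef_pos: [538.8, -83.6, 62.7]
orientation: [0.0, 0.996, 0.09, -0.0]
wrist_force: [-2.6, -1.3, 6.5]
gripper_width: 37.6
```

```bash
python3 - <<'E'
from h import *
s=bot.read_camera("side")[:,:,::-1]
cv2.imwrite("pics/s10f.png",s)
h=cv2.cvtColor(s[190:300,200:270],cv2.COLOR_BGR2HSV); ys,xs=np.nonzero(cv2.inRange(h,(0,90,60),(10,255,255)))
c=(xs.mean()+200,ys.mean()+190); print(len(xs),c,loc(onz("side",c,94)))
print("vial before", loc([540.19083436,-76.88214118,94.]))
cv2.imwrite("pics/s10.png",cv2.resize(s[150:280,190:300],None,fx=4.5,fy=4.5,interpolation=cv2.INTER_CUBIC))
go(car(-2.75,30,62),YAW); print(loc(bot.state()["eef_pos"]))
E
```

```text
29 (np.float64(237.10344827586206), np.float64(218.86206896551724)) [-0.6 91.2 94. ]
vial before [-0.6 34.4 94. ]
pos [538.8 -83.6  62.7] yaw 0.18 travel [ 0.04 -0.19  0.07] ang [0.    0.001 0.001] t 16.8 w 37.515316565494324 F [-2.2 -1.2  6. ]
[-3.2 28.1 62.7]
```

View pics/s10.png

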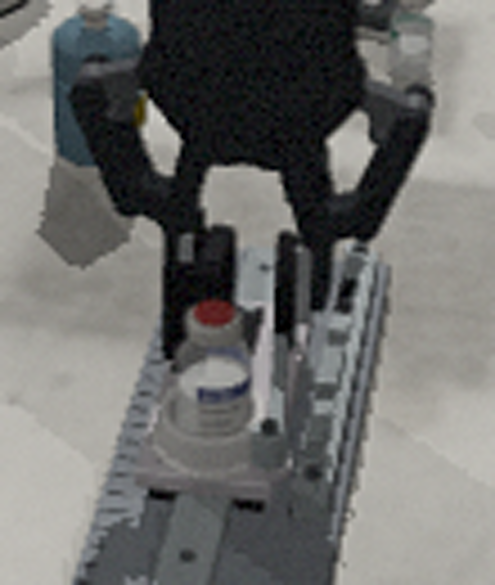

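```bash
python3 - <<'E'
from h import *
np.set_printoptions(precision=0,suppress=True,linewidth=200)
t=cv2.imread("pics/top0.png")
def prof(x,ys,z=12):
    P=[car(x,y,0)+[0,0,z] for y in ys]; uv=proj("top",P).astype(np.float32)
    return cv2.remap(t,uv[None,:,0],uv[None,:,1],cv2.INTER_LINEAR)[0].mean(1)
for x in (-45,-40,-35,32,36,38):
    print(x,prof(x,np.arange(-90,-46,2)))
print("ys -90..-48; far end 330..372")
for x in (-45,-40,-35,30,36): print(x,prof(x,np.arange(326,372,2)))
E
```

```text
-45 [ 78.  77.  77.  77.  76.  76.  77.  80.  85.  94. 102. 106. 105. 102. 102. 102. 101. 100.  99. 100. 103. 103.]
-40 [ 78.  79.  79.  80.  81.  82.  86.  91.  96. 102. 107. 108. 105. 102. 101.  99.  97.  93.  88.  83.  80.  80.]
-35 [ 90.  94.  97.  99. 100. 103. 106. 110. 112. 113. 112. 110. 106. 101.  99.  99.  98.  98.  96.  89.  79.  65.]
32 [118. 119. 121. 121. 121. 121. 120. 118. 115. 113. 112. 109. 106. 102.  98.  98.  97.  98.  98.  98.  99.  98.]
36 [123. 123. 123. 122. 123. 122. 121. 118. 116. 114. 111. 109. 104. 101.  99.  98.  97.  97.  97.  97.  97.  98.]
38 [123. 124. 124. 123. 122. 121. 119. 117. 115. 113. 112. 110. 106. 103. 100.  99.  98.  99.  99.  99.  98.  99.]
ys -90..-48; far end 330..372
-45 [100.  99.  99. 100.  99. 100. 100. 100. 100.  98.  94.  89.  84.  82.  85.  92. 101. 108. 113. 114. 114. 113. 113.]
-40 [89. 89. 88. 88. 90. 93. 94. 94. 92. 91. 88. 86. 85. 83. 83. 86. 90. 93. 96. 98. 98. 97. 95.]
-35 [58. 60. 60. 61. 64. 69. 74. 75. 76. 76. 76. 78. 79. 79. 81. 82. 82. 82. 82. 84. 85. 85. 84.]
30 [ 98.  99. 100. 100.  99.  96.  94.  90.  81.  71.  63.  59.  61.  70.  79.  89.  98. 109. 116. 120. 121. 122. 122.]
36 [ 94.  95.  94.  94.  93.  94.  96.  98.  97.  96.  94.  93.  92.  93.  97. 103. 109. 114. 117. 120. 122. 123. 124.]
```

Call:
{"name": "move_arm", "arguments": {
  "commands": [
    {"gripper": 150, "travel": [0, 0, 0], "angular": [0, 0, 0]},
    {"gripper": 140, "travel": [0, 0, 0], "angular": [0, 0, 0]},
    {"gripper": 130, "travel": [0, 0, 0], "angular": [0, 0, 0]},
    {"gripper": 120, "travel": [-0.1, 0, 0], "angular": [0, 0, 0]},
    {"gripper": 110, "travel": [-0.2, 0, 0], "angular": [0, 0, 0]},
    {"gripper": 100, "travel": [-0.3, 0, 0], "angular": [0, 0, 0]},
    {"gripper": 93, "travel": [-0.4, 0, 0], "angular": [0, 0, 0]},
    {"gripper": 93, "travel": [-0.4, 0, 0], "angular": [0, 0, 0]},
    {"gripper": 93, "travel": [-0.4, 0, 0], "angular": [0, 0, 0]},
    {"gripper": 93, "travel": [-0.4, 0, 0], "angular": [0, 0, 0]}
  ]
}}

```text
time: 18.05
eef_pos: [535.4, -84.3, 62.1]
orientation: [0.0, 0.996, 0.089, 0.0]
wrist_force: [-0.8, 0.6, 0.2]
gripper_width: 54.2
```

```bash
cat > look.py <<'E'
import sys
from h import *
k=sys.argv[1]
s=bot.read_camera("side")[:,:,::-1]
cv2.imwrite(f"pics/s{k}f.png",s)
h=cv2.cvtColor(s[190:300,200:270],cv2.COLOR_BGR2HSV); ys,xs=np.nonzero(cv2.inRange(h,(0,90,60),(10,255,255)))
c=(xs.mean()+200,ys.mean()+190); print(len(xs),c,loc(onz("side",c,94)))
cv2.imwrite(f"pics/s{k}.png",cv2.resize(s[185:265,200:290],None,fx=7,fy=7,interpolation=cv2.INTER_CUBIC))
st=bot.state(); print(loc(st["eef_pos"]),st["wrist_force"].round(1),"F along y",(st["wrist_force"]@ey).round(2),st["gripper_width"],st["time"])
E
python3 look.py 11
```

```text
29 (np.float64(236.9310344827586), np.float64(219.27586206896552)) [-0.5 92.4 94. ]
[-6.7 28.  62.1] [-0.5  0.8  0.6] F along y 0.82 54.34990735944472 18.1
```

View pics/s11.png

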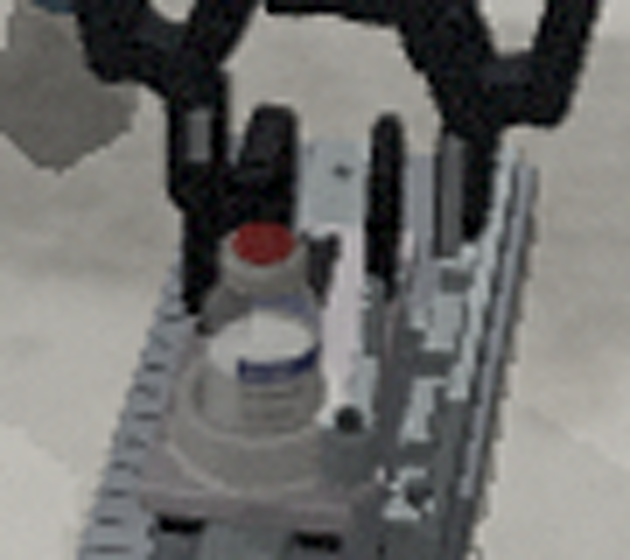

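Call:
{"name": "move_arm", "arguments": {
  "commands": [
    {"gripper": 93, "travel": [0, -0.05, 0], "angular": [0, 0, 0]},
    {"gripper": 93, "travel": [0, -0.1, 0], "angular": [0, 0, 0]},
    {"gripper": 93, "travel": [0, -0.15, 0], "angular": [0, 0, 0]},
    {"gripper": 93, "travel": [0, -0.2, 0], "angular": [0, 0, 0]},
    {"gripper": 93, "travel": [0, -0.25, 0], "angular": [0, 0, 0]},
    {"gripper": 93, "travel": [0, -0.3, 0], "angular": [0, 0, 0]},
    {"gripper": 93, "travel": [0, -0.35, 0], "angular": [0, 0, 0]},
    {"gripper": 93, "travel": [0, -0.4, 0], "angular": [0, 0, 0]},
    {"gripper": 93, "travel": [0, -0.45, 0], "angular": [0, 0, 0]},
    {"gripper": 93, "travel": [0, -0.5, 0], "angular": [0, 0, 0]}
  ]
}}

```text
time: 19.35
eef_pos: [534.7, -80.6, 62.1]
orientation: [0.001, 0.996, 0.089, 0.0]
wrist_force: [-0.6, -4.8, -0.8]
gripper_width: 54.2
```

```bash
python3 look.py 12
```

```text
28 (np.float64(236.75), np.float64(219.89285714285714)) [-0.5 94.1 94. ]
[-6.7 31.9 62.1] [-1.2 -6.4 -1. ] F along y -6.08 54.4548560072977 19.4
```

Call:
{"name": "move_arm", "arguments": {
  "commands": [
    {"gripper": 93, "travel": [0, -0.02, 0], "angular": [0, 0, 0]},
    {"gripper": 93, "travel": [0, -0.04, 0], "angular": [0, 0, 0]},
    {"gripper": 93, "travel": [0, -0.06, 0], "angular": [0, 0, 0]},
    {"gripper": 93, "travel": [0, -0.08, 0], "angular": [0, 0, 0]},
    {"gripper": 93, "travel": [0, -0.1, 0], "angular": [0, 0, 0]},
    {"gripper": 93, "travel": [0, -0.12, 0], "angular": [0, 0, 0]},
    {"gripper": 93, "travel": [0, -0.14, 0], "angular": [0, 0, 0]},
    {"gripper": 93, "travel": [0, -0.16, 0], "angular": [0, 0, 0]},
    {"gripper": 93, "travel": [0, -0.18, 0], "angular": [0, 0, 0]},
    {"gripper": 93, "travel": [0, -0.2, 0], "angular": [0, 0, 0]}
  ]
}}

```text
time: 20.65
eef_pos: [534.3, -78.6, 62.1]
orientation: [0.001, 0.996, 0.089, 0.0]
wrist_force: [-2.1, -5.4, -0.6]
gripper_width: 54.1
```

Call:
{"name": "move_arm", "arguments": {
  "commands": [
    {"gripper": 93, "travel": [0, -0.025, 0], "angular": [0, 0, 0]},
    {"gripper": 93, "travel": [0, -0.05, 0], "angular": [0, 0, 0]},
    {"gripper": 93, "travel": [0, -0.075, 0], "angular": [0, 0, 0]},
    {"gripper": 93, "travel": [0, -0.1, 0], "angular": [0, 0, 0]},
    {"gripper": 93, "travel": [0, -0.125, 0], "angular": [0, 0, 0]},
    {"gripper": 93, "travel": [0, -0.15, 0], "angular": [0, 0, 0]},
    {"gripper": 93, "travel": [0, -0.175, 0], "angular": [0, 0, 0]},
    {"gripper": 93, "travel": [0, -0.2, 0], "angular": [0, 0, 0]},
    {"gripper": 93, "travel": [0, -0.225, 0], "angular": [0, 0, 0]},
    {"gripper": 93, "travel": [0, -0.25, 0], "angular": [0, 0, 0]}
  ]
}}

```text
time: 21.9
eef_pos: [533.9, -76.1, 62.1]
orientation: [0.001, 0.996, 0.089, 0.0]
wrist_force: [-1.3, -6.0, -0.3]
gripper_width: 54.1
```

Call:
{"name": "move_arm", "arguments": {
  "commands": [
    {"gripper": 93, "travel": [0, -0.025, 0], "angular": [0, 0, 0]},
    {"gripper": 93, "travel": [0, -0.05, 0], "angular": [0, 0, 0]},
    {"gripper": 93, "travel": [0, -0.075, 0], "angular": [0, 0, 0]},
    {"gripper": 93, "travel": [0, -0.1, 0], "angular": [0, 0, 0]},
    {"gripper": 93, "travel": [0, -0.125, 0], "angular": [0, 0, 0]},
    {"gripper": 93, "travel": [0, -0.15, 0], "angular": [0, 0, 0]},
    {"gripper": 93, "travel": [0, -0.175, 0], "angular": [0, 0, 0]},
    {"gripper": 93, "travel": [0, -0.2, 0], "angular": [0, 0, 0]},
    {"gripper": 93, "travel": [0, -0.225, 0], "angular": [0, 0, 0]},
    {"gripper": 93, "travel": [0, -0.25, 0], "angular": [0, 0, 0]}
  ]
}}

```text
time: 23.15
eef_pos: [533.4, -73.6, 62.1]
orientation: [0.001, 0.996, 0.089, 0.0]
wrist_force: [-1.2, -6.2, -0.2]
gripper_width: 54.3
```

Call:
{"name": "move_arm", "arguments": {
  "commands": [
    {"gripper": 93, "travel": [0, -0.025, 0], "angular": [0, 0, 0]},
    {"gripper": 93, "travel": [0, -0.05, 0], "angular": [0, 0, 0]},
    {"gripper": 93, "travel": [0, -0.075, 0], "angular": [0, 0, 0]},
    {"gripper": 93, "travel": [0, -0.1, 0], "angular": [0, 0, 0]},
    {"gripper": 93, "travel": [0, -0.125, 0], "angular": [0, 0, 0]},
    {"gripper": 93, "travel": [0, -0.15, 0], "angular": [0, 0, 0]},
    {"gripper": 93, "travel": [0, -0.175, 0], "angular": [0, 0, 0]},
    {"gripper": 93, "travel": [0, -0.2, 0], "angular": [0, 0, 0]},
    {"gripper": 93, "travel": [0, -0.225, 0], "angular": [0, 0, 0]},
    {"gripper": 93, "travel": [0, -0.25, 0], "angular": [0, 0, 0]}
  ]
}}

```text
time: 24.4
eef_pos: [532.9, -70.9, 62.1]
orientation: [0.001, 0.996, 0.089, 0.0]
wrist_force: [-1.5, -5.3, 0.1]
gripper_width: 54.0
```

Call:
{"name": "move_arm", "arguments": {
  "commands": [
    {"gripper": 93, "travel": [0, -0.025, 0], "angular": [0, 0, 0]},
    {"gripper": 93, "travel": [0, -0.05, 0], "angular": [0, 0, 0]},
    {"gripper": 93, "travel": [0, -0.075, 0], "angular": [0, 0, 0]},
    {"gripper": 93, "travel": [0, -0.1, 0], "angular": [0, 0, 0]},
    {"gripper": 93, "travel": [0, -0.125, 0], "angular": [0, 0, 0]},
    {"gripper": 93, "travel": [0, -0.15, 0], "angular": [0, 0, 0]},
    {"gripper": 93, "travel": [0, -0.175, 0], "angular": [0, 0, 0]},
    {"gripper": 93, "travel": [0, -0.2, 0], "angular": [0, 0, 0]},
    {"gripper": 93, "travel": [0, -0.225, 0], "angular": [0, 0, 0]},
    {"gripper": 93, "travel": [0, -0.25, 0], "angular": [0, 0, 0]}
  ]
}}

```text
time: 25.65
eef_pos: [532.5, -68.5, 62.1]
orientation: [0.001, 0.996, 0.089, 0.0]
wrist_force: [-0.9, -4.7, -1.3]
gripper_width: 54.6
```

```bash
python3 look.py 13
```

```text
31 (np.float64(235.61290322580646), np.float64(224.32258064516128)) [ -0.7 105.9  94. ]
[-6.7 44.2 62.1] [-0.5 -4.7 -0.7] F along y -4.55 54.34875832011186 25.7
```

View pics/s13.png

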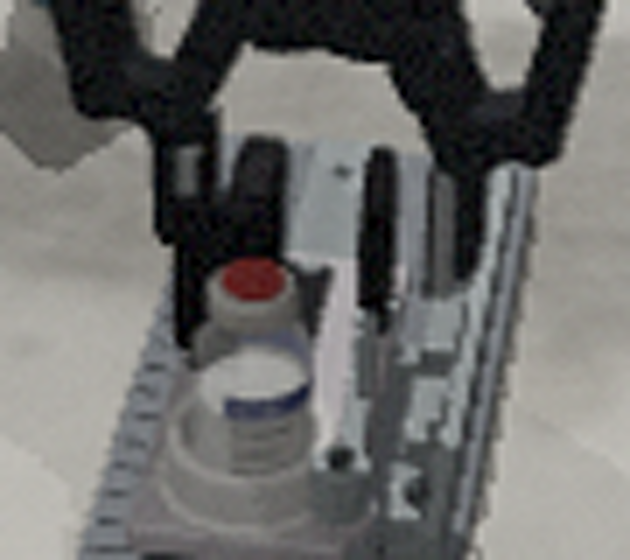

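Call:
{"name": "move_arm", "arguments": {
  "commands": [
    {"gripper": 93, "travel": [0, -0.025, 0], "angular": [0, 0, 0]},
    {"gripper": 93, "travel": [0, -0.05, 0], "angular": [0, 0, 0]},
    {"gripper": 93, "travel": [0, -0.075, 0], "angular": [0, 0, 0]},
    {"gripper": 93, "travel": [0, -0.1, 0], "angular": [0, 0, 0]},
    {"gripper": 93, "travel": [0, -0.125, 0], "angular": [0, 0, 0]},
    {"gripper": 93, "travel": [0, -0.15, 0], "angular": [0, 0, 0]},
    {"gripper": 93, "travel": [0, -0.175, 0], "angular": [0, 0, 0]},
    {"gripper": 93, "travel": [0, -0.2, 0], "angular": [0, 0, 0]},
    {"gripper": 93, "travel": [0, -0.225, 0], "angular": [0, 0, 0]},
    {"gripper": 93, "travel": [0, -0.25, 0], "angular": [0, 0, 0]}
  ]
}}

```text
time: 26.95
eef_pos: [531.9, -65.2, 62.1]
orientation: [0.0, 0.996, 0.089, 0.0]
wrist_force: [0.1, -4.3, -1.0]
gripper_width: 54.2
```

Call:
{"name": "move_arm", "arguments": {
  "commands": [
    {"gripper": 93, "travel": [0, -0.02, 0], "angular": [0, 0, 0]},
    {"gripper": 93, "travel": [0, -0.04, 0], "angular": [0, 0, 0]},
    {"gripper": 93, "travel": [0, -0.06, 0], "angular": [0, 0, 0]},
    {"gripper": 93, "travel": [0, -0.08, 0], "angular": [0, 0, 0]},
    {"gripper": 93, "travel": [0, -0.1, 0], "angular": [0, 0, 0]},
    {"gripper": 93, "travel": [0, -0.12, 0], "angular": [0, 0, 0]},
    {"gripper": 93, "travel": [0, -0.14, 0], "angular": [0, 0, 0]},
    {"gripper": 93, "travel": [0, -0.16, 0], "angular": [0, 0, 0]},
    {"gripper": 93, "travel": [0, -0.18, 0], "angular": [0, 0, 0]},
    {"gripper": 93, "travel": [0, -0.2, 0], "angular": [0, 0, 0]}
  ]
}}

```text
time: 28.2
eef_pos: [531.7, -63.8, 62.1]
orientation: [0.001, 0.996, 0.089, 0.0]
wrist_force: [-0.4, -5.9, -1.0]
gripper_width: 54.0
```

```bash
python3 look.py 14
```

```text
28 (np.float64(235.17857142857144), np.float64(226.17857142857144)) [ -0.9 110.8  94. ]
[-6.7 48.8 62.1] [-0.3 -5.5 -0.2] F along y -5.37 54.21978579994177 28.25
```

View pics/s14.png

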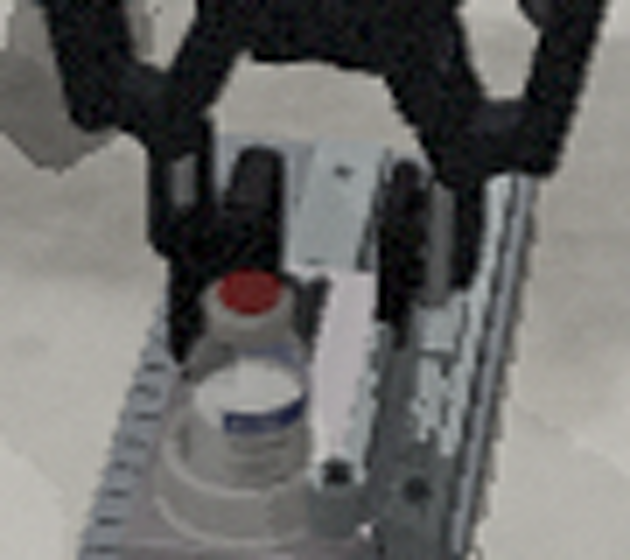

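Call:
{"name": "move_arm", "arguments": {
  "commands": [
    {"gripper": 93, "travel": [0, 0.1, 0], "angular": [0, 0, 0]},
    {"gripper": 93, "travel": [0, 0.2, 0], "angular": [0, 0, 0]},
    {"gripper": 93, "travel": [0, 0.3, 0], "angular": [0, 0, 0]},
    {"gripper": 93, "travel": [0, 0.4, 0], "angular": [0, 0, 0]},
    {"gripper": 90, "travel": [0, 0.4, 0], "angular": [0, 0, 0]},
    {"gripper": 85, "travel": [0, 0.4, 0], "angular": [0, 0, 0]},
    {"gripper": 75, "travel": [0, 0.4, 0], "angular": [0, 0, 0]},
    {"gripper": 65, "travel": [0, 0.4, 0], "angular": [0, 0, 0]},
    {"gripper": 60, "travel": [0, 0.4, 0], "angular": [0, 0, 0]},
    {"gripper": 60, "travel": [0, 0.4, 0], "angular": [0, 0, 0]}
  ]
}}

```text
time: 29.5
eef_pos: [532.2, -67.0, 62.1]
orientation: [-0.0, 0.996, 0.089, -0.0]
wrist_force: [0.3, 0.5, -0.5]
gripper_width: 65.2
```

```bash
python3 look.py 15
```

```text
32 (np.float64(234.8125), np.float64(226.40625)) [ -0.4 111.5  94. ]
[-6.7 45.5 62.1] [0.2 0.5 0.2] F along y 0.44 65.16434635764486 29.55
```

View pics/s15.png

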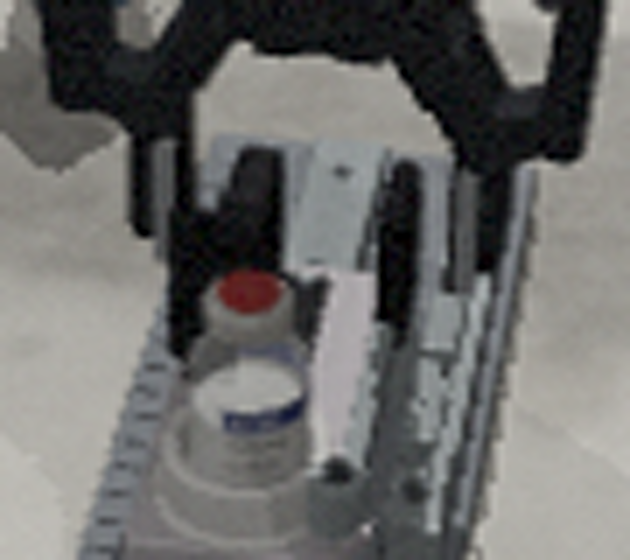

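```bash
python3 - <<'E'
from h import *
for dy in (75.5,77):
  for x in (-30,-28,-24): print(dy,x,((proj("side",[car(x,dy-15,79),car(x,dy-45,79),car(4,dy-44,79)])+.5-[200,185])*7).round(0).tolist())
E
```

```text
75.5 -30 [[406.0, 228.0], [423.0, 157.0], [286.0, 145.0]]
75.5 -28 [[398.0, 228.0], [415.0, 156.0], [286.0, 145.0]]
75.5 -24 [[381.0, 226.0], [399.0, 154.0], [286.0, 145.0]]
77 -30 [[405.0, 232.0], [422.0, 160.0], [285.0, 148.0]]
77 -28 [[397.0, 231.0], [414.0, 160.0], [285.0, 148.0]]
77 -24 [[380.0, 229.0], [398.0, 158.0], [285.0, 148.0]]
```

Call:
{"name": "move_arm", "arguments": {
  "commands": [
    {"gripper": 60, "travel": [0, 0, -0.8], "angular": [0, 0, 0]},
    {"gripper": 60, "travel": [0, 0, -2.5], "angular": [0, 0, 0]},
    {"gripper": 60, "travel": [0, 0, -4.5], "angular": [0, 0, 0]},
    {"gripper": 60, "travel": [0, 0, -7], "angular": [0, 0, 0]},
    {"gripper": 60, "travel": [0, 0, -10], "angular": [0, 0, 0]},
    {"gripper": 60, "travel": [0, 1.5, -13], "angular": [0, 0, 0]},
    {"gripper": 60, "travel": [0, 4, -15], "angular": [0, 0, 0]},
    {"gripper": 60, "travel": [0, 7, -16], "angular": [0, 0, 0]},
    {"gripper": 60, "travel": [0, 9, -16], "angular": [0, 0, 0]},
    {"gripper": 60, "travel": [0, 9, -16], "angular": [0, 0, 0]}
  ]
}}

```text
time: 30.8
eef_pos: [548.1, -156.6, 222.2]
orientation: [0.0, 0.996, 0.088, 0.0]
wrist_force: [0.1, 0.6, -0.6]
gripper_width: 65.6
```

```bash
python3 look.py 16; python3 - <<'E'
from h import *
t=bot.read_camera("top")[:,:,::-1]; cv2.imwrite("pics/t16.png",cv2.resize(t[140:250,130:360],None,fx=3.4,fy=3.4,interpolation=cv2.INTER_CUBIC))
E
```

```text
42 (np.float64(235.21428571428572), np.float64(225.85714285714286)) [ -0.8 110.   94. ]
[ -7.4 -44.2 221.7] [-0.  -0.1 -0.5] F along y -0.1 65.42218834878027 30.85
```

View pics/s16.png

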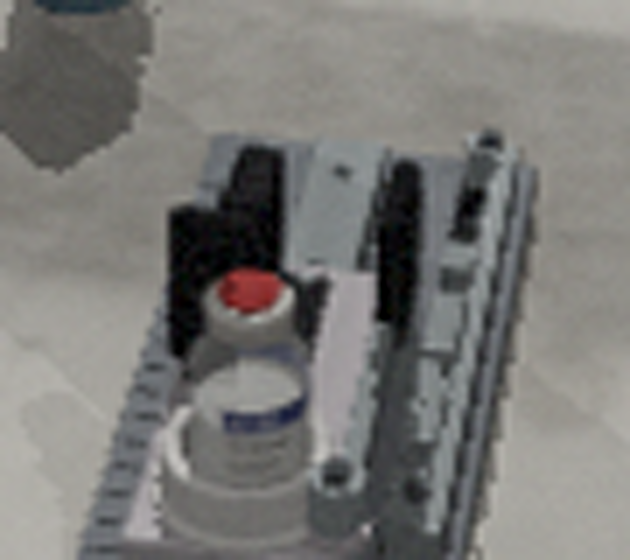

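View pics/s16f.png

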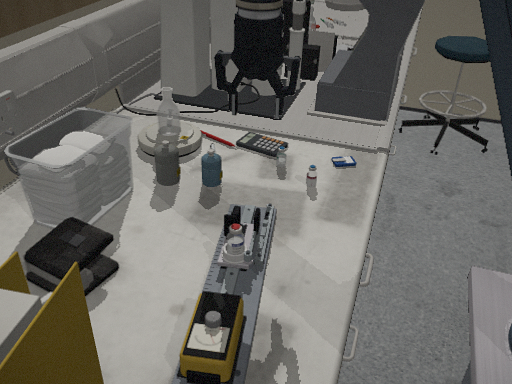

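```bash
python3 -c "
from station import bot
print(bot.hand_in())"
```

```text
the job is handed in; nothing more can be done
None
```

The job is handed in, at about 31 s of the 51 s allowed. My last checks all point to the task being met. `hand_in()` returns no verdict, so I don't have the official result.

**What I did**
- I gripped the red-capped largest vial round its body and set it in the cup of the parked carriage. The wrist force rose to 2.7 N at the expected floor height, and I let go there.
- I then pinched post and lever to 37.4 mm, which is fully squeezed, and slid the carriage about 57 mm onto the plain edge before the middle notch.
- After letting go of the lever, I pushed on by the finger stop in steps of 2 to 2.5 mm until the pawl dropped. The wrist force along the rail read 4 to 6.5 N each time I checked it. I then backed off and raised the arm clear.

**Last checks**
- **Lever:** in the side view the pad's outer edge is at about pixel 420 of the enlarged crop, against 422–423 predicted for fully home. It did not move when the fingers opened.
- **Carriage:** it moved about 76 mm from parking, to roughly y -65 mm in the jig frame. That is good to 2–3 mm, so it can only be the middle notch.
- **Vial and surroundings:** the vial stands upright in the cup. The other two vials and the pots look unmoved in the picture, though I did not measure them. The arm was clear, with wrist force close to zero.

**Disagreements**
- The two cameras placed the cup about 2 mm apart, so I used the mean, and the vial went in without side force.
- The base measured 89 mm wide instead of 92 mm.
- The gripper read 26.3 mm on the 28 mm vial.

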